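Stand the toppled oil tin up, open the sample case, file the tile

ROBOT

A 6-joint arm with a two-finger parallel gripper is mounted at the origin on a cart in front of the work surface, level with it; the furniture and walls round the work are solid. World frame = base frame: x ahead of the robot, y to its left, z up, the work surface at z = 0. Lengths are in m, angles in rad, forces in N, time in s.
With the tool pointing down it reaches from about 0.35 to 0.975 m from the base axis. Payload 7.1 kg.
Tool frame: the origin (TCP) lies midway between the tips of the shut fingers; the grasp point (between the pads) lies 19 mm behind it; z points along the fingers, x is the direction in which the jaws open and shut, and the axes are right-handed (so a half turn about z gives the same grasp; the last joint's range is limited). The gripper opens to 88 mm and grips with 3 to 60 N. Pads are 20 mm wide; open, the fingers measure 115 mm over their backs; the gripper's body (75 mm by 178 mm) begins 61 mm behind the grasp point.
Start: joints at [-1.256, 0.423, 1.63, -0, 1.089, -0.019], TCP at [0.205, -0.59, 0.223] pointing down, gripper open.
Joint ranges: [-3, 3], [-0.9, 2.11], [0.09, 2.58], [-1.31, 4.45], [0.11, 2.69], [-2.54, 2.54]. Speed limits (rad/s): [2.39, 2.39, 3.01, 3.14, 3.14, 3.14].

INTERFACE

Orientations are given as a unit quaternion [w, x, y, z].
In Python, from station import move_pose, movel, movej, command_gripper, wait, inverse_kinematics, read_camera, camera_info, MotionError, job_done, get_time, get_joint_pos, get_qvel, get_effort, get_tcp_pos, get_ee_rot, get_ft_force, get_ft_torque, get_grip_width gives the robot as it stands. Calls block until the motion is done:
- move_pose(position, orientation): joint-space move of the TCP to a pose.
- movel(position, frame=None, v=0.15, until_force=None): straight line of the TCP; frame=None keeps the orientation; v is the mean speed in m/s. With until_force (N) it stops when the force on the tool has changed by that much, and returns True; else False.
- movej(angles): joint-space move.
- command_gripper(opening): opening from 0.0 (shut) to 1.0 (fully open); the grip force is fixed at half the most; returns when the fingers have stopped.
- wait(seconds).
- inverse_kinematics(position, orientation): joint angles nearest the present ones, or None.
- read_camera(name): name is "scene" or "side" or "wrist"; returns the picture (384x512x3 uint8, red, green, blue); there is no depth.
- camera_info(name): a dict with "intrinsics" (3x3 intrinsics, pixels), "T" (4x4, takes a point from camera to world coordinates); the wrist camera has in their place "tool_from_camera" (4x4, takes a point from camera to tool coordinates, whose origin is the TCP and whose axes are the tool frame's). Camera axes: x right, y up, looking along -z (the intrinsics and any distortion apply to the point x, -y, -z); pixel columns grow to the right and rows downward; lengths in m; the calibration is good to about 2 mm. A picture is of the moment at which its call begins: read the wrist's pose just before it. camera_info takes no time and is no camera call.
A pose or a line that the arm cannot do raises MotionError and nothing moves.
- job_done(): hands the job in, once; it reports no verdict.
Readings, each from a call of its own:
- get_time(): time.
- get_joint_pos(): joint angles.
- get_qvel(): joint speeds.
- get_effort(): joint torques, N m.
- get_tcp_pos(): TCP position.
- get_ee_rot(): TCP orientation.
- get_ft_force(): force on the tool from outside, world axes, zero at the start.
- get_ft_torque(): the same for the moment, N m.
- get_grip_width(): opening from 0.0 (shut) to 1.0 (fully open).
Only numpy, scipy, OpenCV 4.12 (cv2) and the standard library are available. Lean on these libraries where they do the work, as an engineer would, in place of code of your own. Each camera call takes 0.05 s, during which the arm holds its last target.

TASK

The oil tin has toppled and leans with its top end on the front of the sample case: first stand it up by slowly pushing its foot along the bench towards the case, so that its top end rides up the case front until the tin stands upright on its base. Then press the catch button so that the lid springs fully open, and lay the loose test tile flat on the free floor of the case, glaze side up and without dropping it. Do not disturb the beaker, the calipers or the timer.

Things in the scene. Friction and masses are not known exactly. Their poses are not given: they have to be found in the camera images.
- oil_tin: Oblong bare-metal oil tin with blank paper panels, 50 mm thick (own x), 105 mm wide (own y, too wide to grip), 160 mm tall (own z), plus a black cap 9 mm high, 30 mm across. About 0.45 kg, slippery (friction about 0.35). Origin at the centre of its underside, z up through the cap. Starts leaning 40 degrees towards the case, left or right of the catch; its own x points at the case, square to its front.
- tin_top (a point): Centre of the tin's top face, 160 mm up its z. At first the far top edge rests on the case, the far bottom edge on the bench; the near bottom edge is raised 32 mm. A slow level push of about 10 N on that near edge slides the foot in and the top up the case. Once it leans under 17 degrees (near edge 95 mm or less from the case front) it tips onto its base by itself when the push is drawn back.
- sample_case: Plywood clamshell case fixed to the bench, 190 mm deep (its x, away from the robot), 300 mm wide (y), 145 mm high when closed. Origin on the bench under the middle of its front face; z up. Lower half 70 mm high, walls 9 mm. Lid: the upper 75 mm, hinged at the far edge. A steel catch housing, 42 mm wide, 102 mm high, stands 34 mm out from the middle of the front face.
- case_floor (a point): Point on the inner floor of the case, 11 mm above the bench, on the middle line 80 mm behind the front face. The floor is level and 172 x 282 mm. Two tiles 10 mm high are already filed in its far left and far right, 48 mm or more either side of the middle line and 95 mm or more behind the front face; the front half is free.
- button_top (a point): Top centre of the round steel push button, 24 mm across, on the catch housing: 19 mm in front of the case front, 110 mm above the bench. Pressed straight down.
- catch_button (a joint): Travel of the button: 0 at rest, 0.006 m fully down, which takes about 5 N. From about 5 mm it frees the lid; it springs back up when let go.
- case_lid (a joint): Opening angle of the lid: 0 closed, 1.75 rad at its stop, a little beyond upright. Once freed it springs open by itself in about a second, swinging up and away from the robot, and stays open.
- test_tile: Loose glazed test tile lying on the bench to the left of the case, 69 mm long, 43 mm wide, 10 mm thick, 0.034 kg; its long side is turned 8 degrees anticlockwise from its own x. Origin at the centre of its underside, z up through the glazed side.
- slip_beaker: Plain pale grey plastic beaker, 71 mm across, 93 mm high, standing in front of the case on the other side of the catch from the tin; origin at the centre of its underside. Must stay.
- calipers: Wooden calipers, 133 x 88 x 12 mm, lying to the right of the case. Must stay.
- timer: Dial timer with a pale drum and a dark dial, 63 mm across, 52 mm high, standing to the left beyond the tile. Must stay.
Things that resemble listed ones, but are neither listed nor needed, are in the scene too. What is shaped like the oil_tin but purple is not meant.

How it is judged:
On the way, in this order (a step that is already met when the one before it is completed fails the run):
1. the tin is part-way up (leaning 17 to 32 degrees), its top end still bearing on the front of the case and its foot on the bench (angle between oil_tin's own z axis and vertical between 0.3 and 0.56 rad and contact force between oil_tin and sample_case above 0.1 N and height (world z) of oil_tin below 0.022 m), for 0.1 s.
2. the tin stands upright on its base in front of the still closed case (angle between oil_tin's own z axis and vertical below 0.06 rad and height (world z) of oil_tin below 0.006 m and value of joint case_lid below 0.1 rad), for 0.3 s.
3. the button has been pressed and the lid has sprung fully open (value of joint case_lid above 1.6 rad), for 0.2 s.
At the end, for the whole second after the job is handed in: The tin stands upright on its base on the bench (within 3.5 degrees, at rest), the lid is open to its stop (beyond 1.6 rad), and the test tile lies flat (within 4.5 degrees), glaze up and at rest on the inner floor of the case, not on another tile (angle between oil_tin's own z axis and vertical below 0.06 rad and height (world z) of oil_tin below 0.006 m and linear speed of each of oil_tin, test_tile below 0.02 m/s and value of joint case_lid above 1.6 rad and x of test_tile in the frame of sample_case between 0.03 and 0.16 m and y of test_tile in the frame of sample_case between -0.12 and 0.12 m and z of test_tile in the frame of sample_case below 0.015 m and angle between test_tile's own z axis and vertical below 0.08 rad); the robot touches nothing.
It fails at once if the tin falls over flat (angle between oil_tin's own z axis and vertical above 1.1 rad).
It fails at once if the beaker, the calipers or the timer are moved by more than 30 mm or the beaker is tipped (distance of any of slip_beaker, calipers, timer from where it was at the start of the episode above 0.03 m or angle between slip_beaker's own z axis and vertical above 0.4 rad).
It fails at once if the tile is dropped into the case (falls at more than 0.7 m/s inside it) (linear speed of test_tile above 0.7 m/s and z of test_tile in the frame of sample_case below 0.07 m and x of test_tile in the frame of sample_case between 0 and 0.19 m and y of test_tile in the frame of sample_case between -0.15 and 0.15 m).
It also fails if it takes over 72 s, if anything falls off the work surface, if the arm or the gripper's body presses on something with over 40 N, if the wrist force passes 120 N, or if a joint passes its speed limit or range.

## Working session

There is one attempt and no reset: what is moved stays moved. The work goes in short steps, each a Python script; the robot and the scene stay as the last script left them, time stands still between calls to the robot, and variables do not carry over. Pictures are saved under pics/ and viewed, and the job is handed in when it is done.

```bash
ls; mkdir -p pics; python3 - <<'E'
from station import *
import cv2,numpy as np
print(get_time())
for n in ("scene","side","wrist"):
    im=read_camera(n); cv2.imwrite(f"pics/{n}0.png",im[:,:,::-1])
    print(n,camera_info(n))
print(get_tcp_pos(),get_ee_rot())
E
```

```text
pics
0.0
scene {'intrinsics': array([[470.58903289,   0.        , 253.62024605],
       [  0.        , 470.58903289, 189.1076121 ],
       [  0.        ,   0.        ,   1.        ]]), 'T': array([[-0.87417576,  0.36850994, -0.3162549 , -0.0103269 ],
       [-0.48553069, -0.65152457,  0.58290281,  1.17557824],
       [ 0.00875764,  0.66311097,  0.74846987,  1.49926874],
       [ 0.        ,  0.        ,  0.        ,  1.        ]])}
side {'intrinsics': array([[387.49524761,   0.        , 257.25658367],
       [  0.        , 387.49524761, 195.05892725],
       [  0.        ,   0.        ,   1.        ]]), 'T': array([[-0.85234854,  0.2739333 , -0.44549132, -0.01254378],
       [-0.52280107, -0.42439664,  0.73930138,  1.12539718],
       [ 0.01345425,  0.86304579,  0.50494648,  0.76767615],
       [ 0.        ,  0.        ,  0.        ,  1.        ]])}
wrist {'intrinsics': array([[316.25330011,   0.        , 260.17980902],
       [  0.        , 316.25330011, 192.24944996],
       [  0.        ,   0.        ,   1.        ]]), 'tool_from_camera': array([[ 9.99999389e-01,  9.43292912e-04,  5.76692920e-04,
        -8.89869987e-04],
       [ 1.06961417e-03, -9.57423443e-01, -2.88685308e-01,
        -7.94139097e-02],
       [ 2.79824515e-04,  2.88685749e-01, -9.57423867e-01,
        -1.62882922e-01],
       [ 0.00000000e+00,  0.00000000e+00,  0.00000000e+00,
         1.00000000e+00]])}
[ 0.20466154 -0.59009108  0.22207908] [-3.57943670e-04  8.14752232e-01 -5.79808976e-01 -4.73817117e-04]
```

View pics/scene0.png

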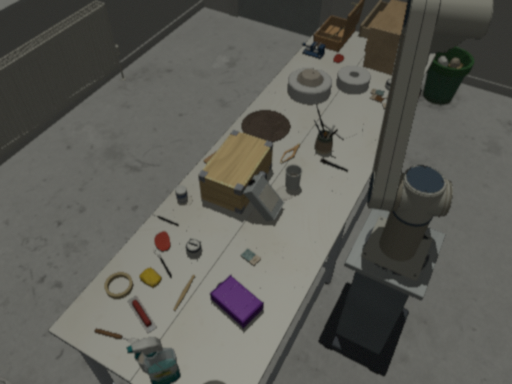

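View pics/side0.png

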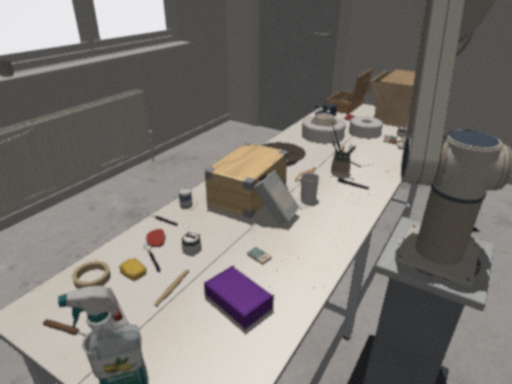

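View pics/wrist0.png

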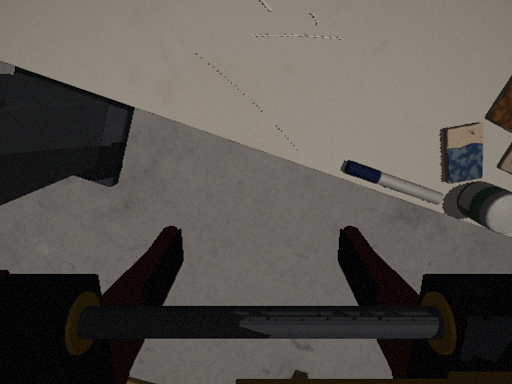

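```bash
python3 - <<'E'
import cv2
for n,(x,y,w,h) in {"scene":(170,120,160,120),"side":(170,130,160,120),"sideb":(170,130,160,140)}.items():
    im=cv2.imread(f"pics/{n[:5] if n[1]=='c' else 'side'}0.png")
    c=cv2.resize(im[y:y+h,x:x+w],None,fx=5,fy=5,interpolation=cv2.INTER_CUBIC)[:600]
    cv2.imwrite(f"pics/{n}_c.png",c)
E
```

```text
(no output)
```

View pics/scene_c.png

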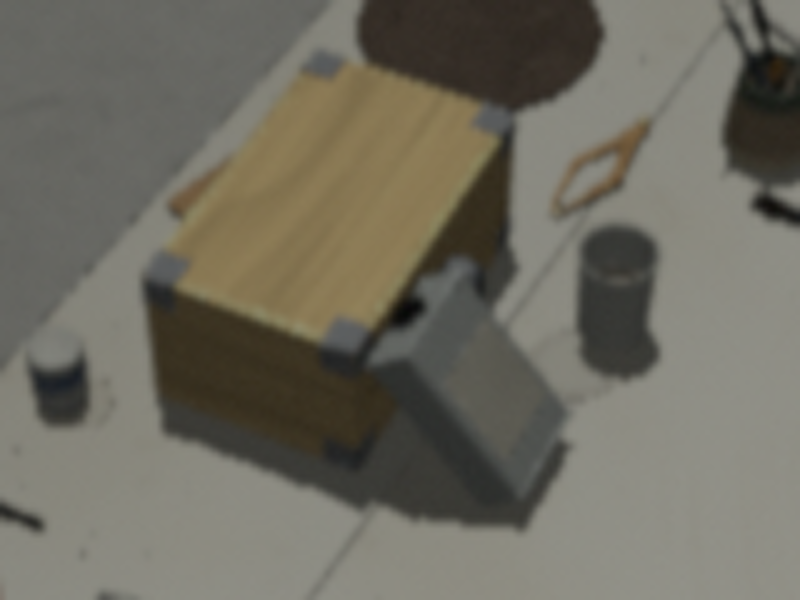

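View pics/side_c.png

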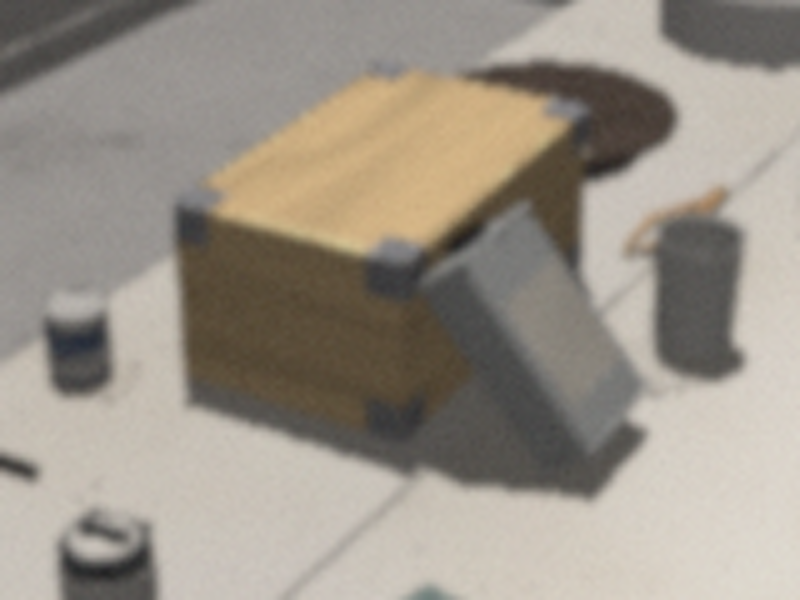

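```bash
cat > h.py <<'E'
import numpy as np,cv2
from scipy.spatial.transform import Rotation as R
from station import *
def cam(name,p=None,q=None):
    i=camera_info(name)
    if name=="wrist":
        T=np.eye(4);T[:3,:3]=R.from_quat([q[1],q[2],q[3],q[0]]).as_matrix();T[:3,3]=p
        return i["intrinsics"],T@i["tool_from_camera"]
    return i["intrinsics"],i["T"]
def proj(C,X):
    K,T=C;X=np.atleast_2d(X)
    c=(X-T[:3,3])@T[:3,:3]; c=c*[1,-1,-1]; u=c@K.T
    return u[:,:2]/u[:,2:]
def unp(C,uv,z):
    K,T=C;d=np.linalg.inv(K)@[uv[0],uv[1],1]; d=T[:3,:3]@(d*[1,-1,-1])
    s=(z-T[2,3])/d[2]; return T[:3,3]+s*d
def quat_down(yaw): # tool x axis in world at yaw, z down
    M=np.array([[np.cos(yaw),np.sin(yaw),0],[np.sin(yaw),-np.cos(yaw),0],[0,0,-1]])
    q=R.from_matrix(M).as_quat(); return [q[3],q[0],q[1],q[2]]
def snap(tag):
    p,q=get_tcp_pos(),get_ee_rot(); im=read_camera("wrist")
    cv2.imwrite(f"pics/{tag}.png",im[:,:,::-1]); np.savez(f"pics/{tag}.npz",p=p,q=q)
def wcam(tag):
    d=np.load(f"pics/{tag}.npz"); return cam("wrist",d["p"],d["q"])
E
python3 - <<'E'
from h import *
from scipy.optimize import least_squares
s=cam("scene");d=cam("side")
# case-frame corners, left = +y
P={'fl':(0,.15,.145),'bl':(.19,.15,.145),'br':(.19,-.15,.145),'fr':(0,-.15,.145),'flb':(0,.15,0),'blb':(.19,.15,0)}
o=lambda a,b,y0:(170+a/5,y0+b/5)
S={'fl':o(355,345,120),'bl':o(148,268,120),'br':o(312,55,120),'fr':o(512,115,120),'flb':o(350,462,120)}
D={'fl':o(405,262,130),'bl':o(180,205,130),'fr':o(582,112,130),'flb':o(398,436,130),'blb':o(188,400,130)}
def W(p,X):
    c,si=np.cos(p[2]),np.sin(p[2]);X=np.array(X)
    return np.c_[p[0]+c*X[:,0]-si*X[:,1],p[1]+si*X[:,0]+c*X[:,1],X[:,2]]
def f(p): return np.r_[(proj(s,W(p,[P[k] for k in S]))-list(S.values())).ravel(),(proj(d,W(p,[P[k] for k in D]))-list(D.values())).ravel()]
r=least_squares(f,[.6,0,0],loss='soft_l1');print(r.x,f(r.x).round(1))
for n,C,uv in(("tile s",s,(251,257)),("tile d",d,(259,255)),("timer",s,(194,248)),("beaker",s,(293,188)),("cal",s,(290,153))):print(n,unp(C,uv,0.01))
E
```

```text
[0.61016735 0.0007305  0.06439781] [ 0.1  1.4 -1.7  1.1  0.1 -1.7  0.3 -0.6  1.5  1.6 -0.  -0.5 -1.7 -1.4
  0.8 -1.8  1.2  0.5 -1.2 -5.9]
tile s [0.4623886  0.31784436 0.01      ]
tile d [0.46134661 0.32307741 0.01      ]
timer [0.67099662 0.38878035 0.01      ]
beaker [ 0.47660406 -0.07197126  0.01      ]
cal [ 0.58150212 -0.25709314  0.01      ]
```

```bash
python3 - <<'E'
from h import *
p=get_tcp_pos()
movel([p[0],p[1],.42],v=.4)
move_pose([.44,.06,.40],quat_down(np.pi/2)); snap("w1"); print(get_time(),get_tcp_pos(),get_joint_pos())
move_pose([.46,.25,.35],quat_down(np.pi/2)); snap("w2"); print(get_time(),get_tcp_pos())
E
```

```text
3.3 [0.44022978 0.05947717 0.39997494] [ 1.07572575e-01 -3.23493962e-02  1.78860691e+00 -1.05127862e-04
  1.38536733e+00 -1.46186987e+00]
4.1583 [0.46032787 0.24889789 0.35051165]
```

View pics/w1.png

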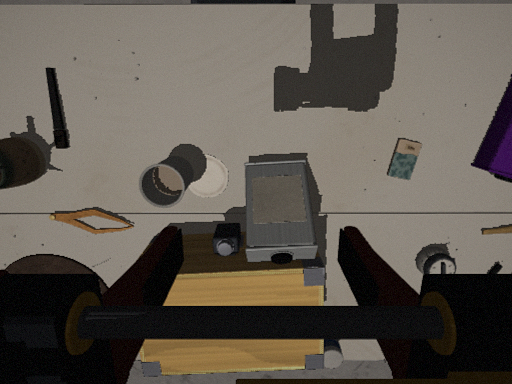

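View pics/w2.png

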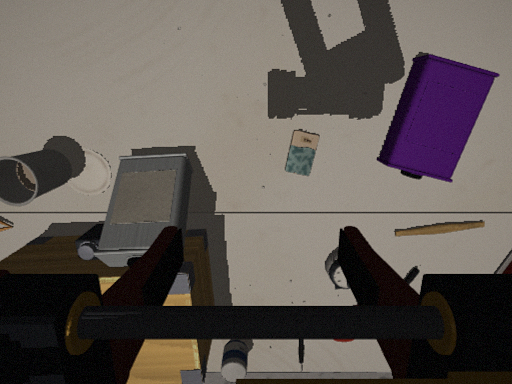

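```bash
python3 - <<'E'
import cv2
def c(n,x,y,w,h,f,o): cv2.imwrite(f"pics/{o}.png",cv2.resize(cv2.imread(f"pics/{n}.png")[y:y+h,x:x+w],None,fx=f,fy=f,interpolation=cv2.INTER_CUBIC))
c("w1",200,145,130,130,4.6,"w1t"); c("w2",60,135,150,140,4.2,"w2t")
c("w1",370,120,70,80,7,"w1k"); c("w2",270,115,70,80,7,"w2k")
a=cv2.imread("pics/w1k.png");b=cv2.imread("pics/w2k.png");cv2.imwrite("pics/k.png",cv2.hconcat([a[:,:390],b[:,:390]]))
E
```

```text
(no output)
```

View pics/w1t.png

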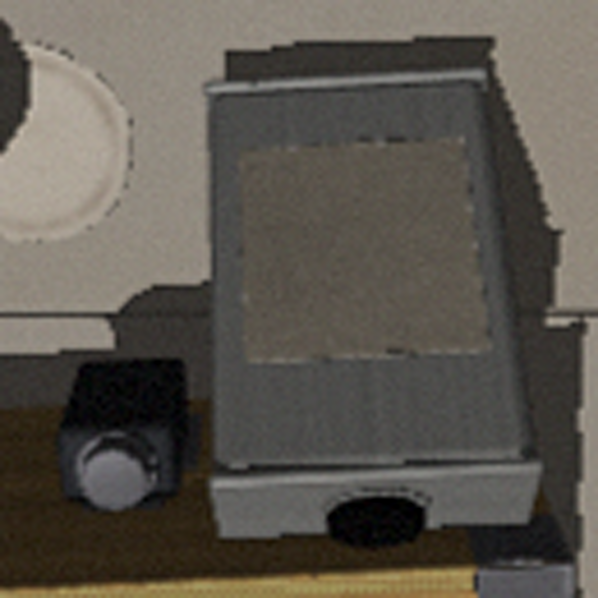

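View pics/w2t.png

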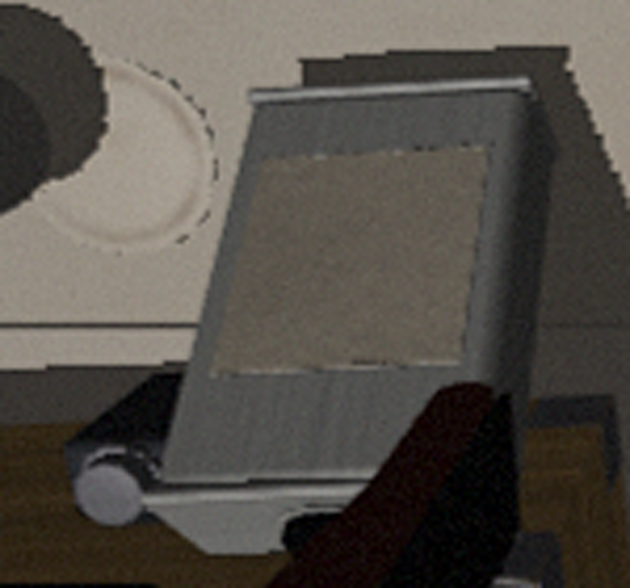

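View pics/k.png

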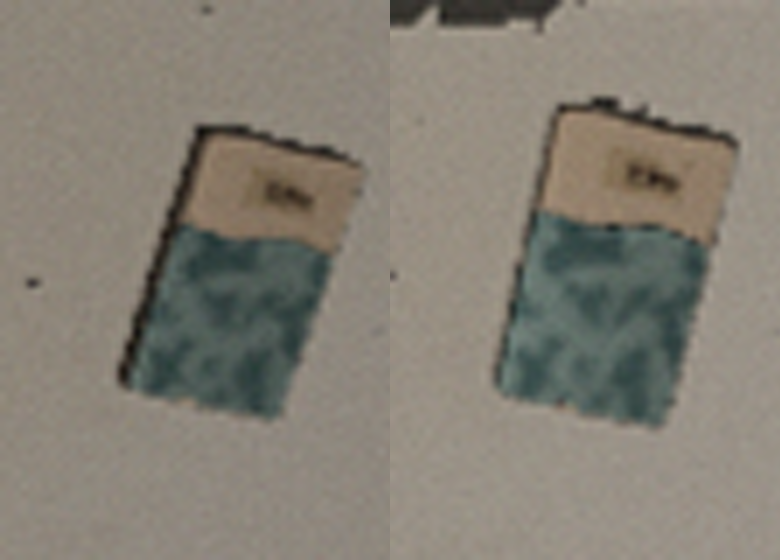

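```bash
cat >> h.py <<'E'
def tri(obs):
    A=[];b=[]
    for C,uv in obs:
        K,T=C;d=np.linalg.inv(K)@[uv[0],uv[1],1];d=T[:3,:3]@(d*[1,-1,-1]);d/=np.linalg.norm(d)
        M=np.eye(3)-np.outer(d,d);A.append(M);b.append(M@T[:3,3])
    x=np.linalg.lstsq(np.vstack(A),np.hstack(b),rcond=None)[0]
    return x
E
python3 - <<'E'
from h import *
a=wcam("w1");b=wcam("w2")
t1=lambda u,v:(200+u/4.6-.5,145+v/4.6-.5)
t2=lambda u,v:(60+u/4.2-.5,135+v/4.2-.5)
for n,p,q in(("edgeR",(205,90),(250,100)),("edgeL",(488,72),(530,82)),("topnearR",(215,462),(165,480)),("button",(115,478),(110,493))):print(n,tri([(a,t1(*p)),(b,t2(*q))]).round(4))
k1=lambda u,v:(370+u/7-.5,120+v/7-.5)
k2=lambda u,v:(270+u/7-.5,115+v/7-.5)
P=[]
for p,q in zip([(205,135),(365,165),(282,415),(135,390)],[(175,110),(348,145),(272,428),(110,395)]):
    x=tri([(a,k1(*p)),(b,k2(*q))]);P.append(x);print("tile",x.round(4),unp(a,k1(*p),.01).round(4),unp(b,k2(*q),.01).round(4))
print(np.mean(P,0))
# case lid front edge & corners
for u in [(0,585),(480,568)]: print("front",unp(a,t1(*u),.145))
E
```

```text
edgeR [0.471  0.0329 0.0323]
edgeL [0.4636 0.137  0.0369]
topnearR [0.5697 0.0396 0.1401]
button [0.5899 0.0037 0.1107]
tile [0.4322 0.3047 0.0026] [0.4315 0.3015 0.01  ] [0.4311 0.3039 0.01  ]
tile [0.4393 0.3436 0.0075] [0.439  0.3423 0.01  ] [0.4389 0.3431 0.01  ]
tile [0.5027 0.3281 0.0145] [0.5033 0.3303 0.01  ] [0.5045 0.3289 0.01  ]
tile [0.496  0.2906 0.0125] [0.4966 0.2916 0.01  ] [0.4965 0.2908 0.01  ]
[0.46754166 0.31675796 0.00925937]
front [ 0.61085282 -0.0307193   0.145     ]
front [0.60503863 0.12508265 0.145     ]
```

```bash
python3 - <<'E'
from h import *
from scipy.optimize import least_squares
a=wcam("w1");b=wcam("w2")
t1=lambda u,v:(200+u/4.6-.5,145+v/4.6-.5)
t2=lambda u,v:(60+u/4.2-.5,135+v/4.2-.5)
s,c=np.sin(np.radians(40)),np.cos(np.radians(40))
def tin(p,X): # X own coords; lean about far bottom edge at z=0
    X=np.array(X,float); x=X[:,0]-.025; z=X[:,2]
    f=x*c+z*s; h=-x*s+z*c
    C,S=np.cos(p[2]),np.sin(p[2]);y=X[:,1]
    return np.c_[p[0]+C*f-S*y,p[1]+S*f+C*y,h]
X1=[(-.025,-.0525,0),(-.025,.0525,0),(-.025,-.0525,.16),(-.025,.0525,.16),(.025,-.0525,.16),(.025,.0525,.16)]
U1=[t1(*u) for u in[(205,90),(488,72),(213,466),(540,460),(218,537),(532,522)]]
X2=X1[:3];U2=[t2(*u) for u in[(250,100),(530,82),(165,482)]]
f=lambda p:np.r_[(proj(a,tin(p,X1))-U1).ravel(),(proj(b,tin(p,X2))-U2).ravel()]
r=least_squares(f,[.5,.08,.05],loss='soft_l1',x_scale=[.01,.01,.05]);print(r.x,f(r.x).round(1))
print(tin(r.x,X1).round(4))
for u in[(144,376),(323,371)]:print(unp(a,u,.145))
E
python3 - <<'E'
import cv2
im=cv2.imread("pics/w1.png")[230:384,120:350];cv2.imwrite("pics/lid.png",cv2.resize(im,None,fx=3.4,fy=3.4,interpolation=cv2.INTER_CUBIC))
E
```

```text
[0.50192883 0.08736008 0.05424135] [-0.1 -2.5  0.1 -2.1 -0.8  3.6  1.8  1.1  0.8  0.8 -0.1  0.6 -0.3 -3.
  1.  -2.5 -6.6  4.3]
[[0.4665 0.0329 0.0321]
 [0.4608 0.1377 0.0321]
 [0.5692 0.0384 0.1547]
 [0.5635 0.1433 0.1547]
 [0.6075 0.0405 0.1226]
 [0.6018 0.1454 0.1226]]
[ 0.80861941 -0.1353196   0.145     ]
[0.79891366 0.16437601 0.145     ]
```

View pics/lid.png

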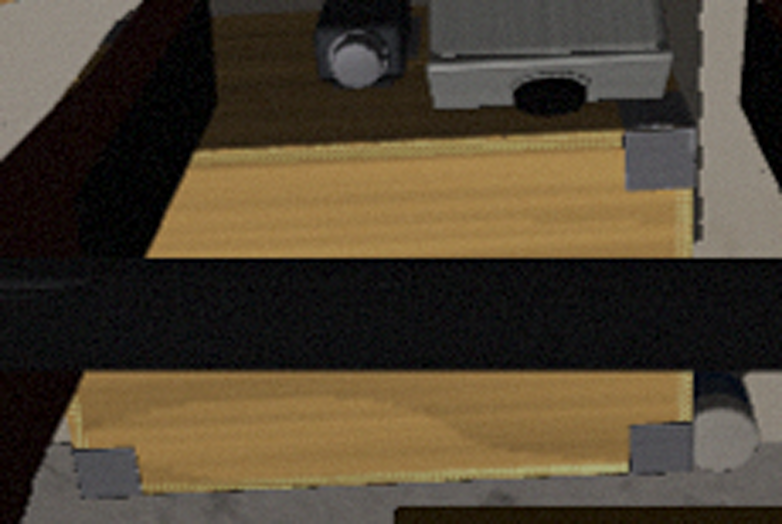

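```bash
python3 - <<'E'
from h import *
a=wcam("w1")
g=lambda u:unp(a,(120+u[0]/3.4-.5,230+u[1]/3.4-.5),.145)
A,B,C=g((695,127)),g((693,472)),g((80,497));D,E=g((195,152)),g((625,131))
print(A,B,C,np.linalg.norm(A-B),np.linalg.norm(B-C))
for d in(B-C,E-D):print(np.arctan2(-d[0],d[1]))
print(np.arctan2((B-A)[1],(B-A)[0]))
m=(B+C)/2; y=.045
print("origin",m[:2]-.19*np.array([np.cos(y),np.sin(y)]))
E
```

```text
[0.6032301  0.15487187 0.145     ] [0.79329504 0.16460221 0.145     ] [ 0.80792602 -0.13687127  0.145     ] 0.19031384790537478 0.30182830439615616
0.048493506809393724
0.05245500297389374
0.05115017066338531
origin [0.61080287 0.00531836]
```

```bash
cat >> h.py <<'E'
YAW=.051; O=np.array([.610,.005,0]); EX=np.array([np.cos(YAW),np.sin(YAW),0]);EY=np.array([-np.sin(YAW),np.cos(YAW),0]);EZ=np.array([0,0,1.])
def cq(phi):
    z=np.sin(phi)*EX-np.cos(phi)*EZ; M=np.c_[EY,np.cross(z,EY),z]
    q=R.from_matrix(M).as_quat();return [q[3],q[0],q[1],q[2]]
def cp(x,y,z): return list(O+x*EX+y*EY+z*EZ)
def st(): return get_time(),get_tcp_pos().round(4),get_ft_force().round(2)
E
python3 - <<'E'
from h import *
q=cq(np.radians(10))
d=np.array([.4637,.0853,0])-O;print(d@EX,d@EY)
command_gripper(.5)
move_pose(cp(-.2,.088,.15),q)
movel(cp(-.19,.088,.008),v=.2); print(st())
h=movel(cp(-.12,.088,.008),v=.02,until_force=3); print(h,st())
snap("p1")
im=read_camera("side");cv2.imwrite("pics/side1.png",cv2.resize(im[130:260,170:330,::-1],None,fx=4.5,fy=4.5,interpolation=cv2.INTER_CUBIC))
E
```

```text
-0.14201625316764735 0.08765365843033986
(6.8833, array([0.4165, 0.0836, 0.0085]), array([-0.3 ,  0.65, -0.78]))
True (8.9083, array([0.4566, 0.0851, 0.0076]), array([-0.04,  0.33,  0.2 ]))
```

View pics/side1.png

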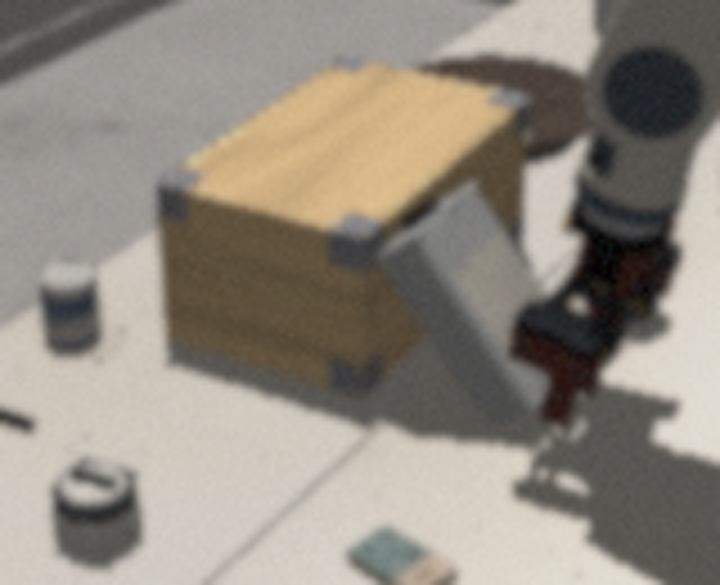

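View pics/p1.png

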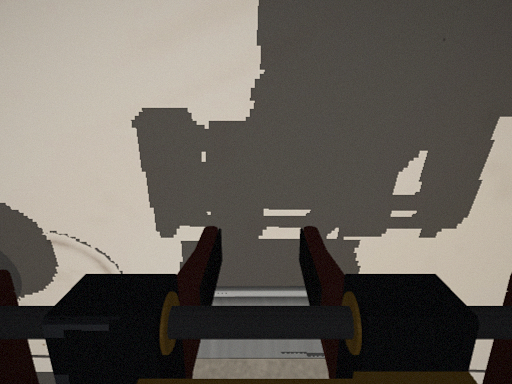

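```bash
python3 - <<'E'
from h import *
for x in (-.14,-.13,-.12,-.112):
    movel(cp(x,.088,.008),v=.015); print(x,st())
snap("p2")
im=read_camera("side");cv2.imwrite("pics/side2.png",cv2.resize(im[130:260,170:330,::-1],None,fx=4.5,fy=4.5,interpolation=cv2.INTER_CUBIC))
E
```

```text
-0.14 (9.775, array([0.4609, 0.0849, 0.0063]), array([-8.4 , -0.44, -5.91]))
-0.13 (10.5917, array([0.4722, 0.0856, 0.0067]), array([-5.73, -0.48, -3.18]))
-0.12 (11.4083, array([0.4863, 0.0869, 0.0082]), array([-2.1 , -0.06, -1.91]))
-0.112 (12.0917, array([0.4941, 0.0872, 0.0082]), array([-1.09,  0.63, -1.13]))
```

View pics/side2.png

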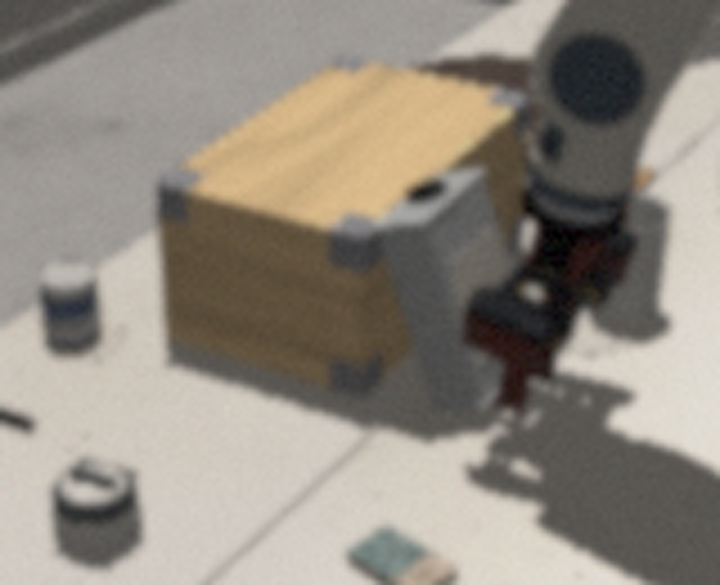

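View pics/p2.png

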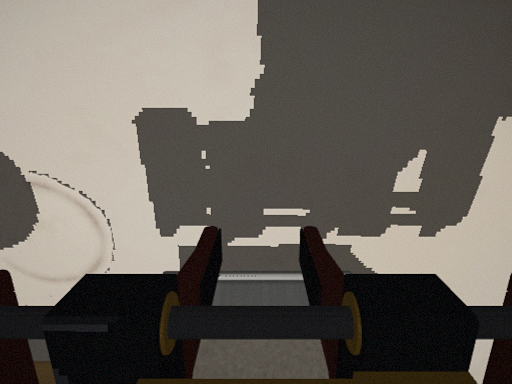

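```bash
python3 - <<'E'
from h import *
for x in (-.106,-.101,-.098):
    movel(cp(x,.088,.008),v=.012); print(x,st())
im=read_camera("side");cv2.imwrite("pics/side3.png",cv2.resize(im[130:260,170:330,::-1],None,fx=4.5,fy=4.5,interpolation=cv2.INTER_CUBIC))
E
```

```text
-0.106 (12.8417, array([0.4998, 0.0875, 0.008 ]), array([-0.68,  0.41, -1.85]))
-0.101 (13.4083, array([0.5051, 0.0878, 0.0081]), array([-1.1 , -0.44, -1.88]))
-0.098 (13.8083, array([0.5079, 0.0879, 0.0081]), array([-1.82, -0.18, -0.62]))
```

View pics/side3.png

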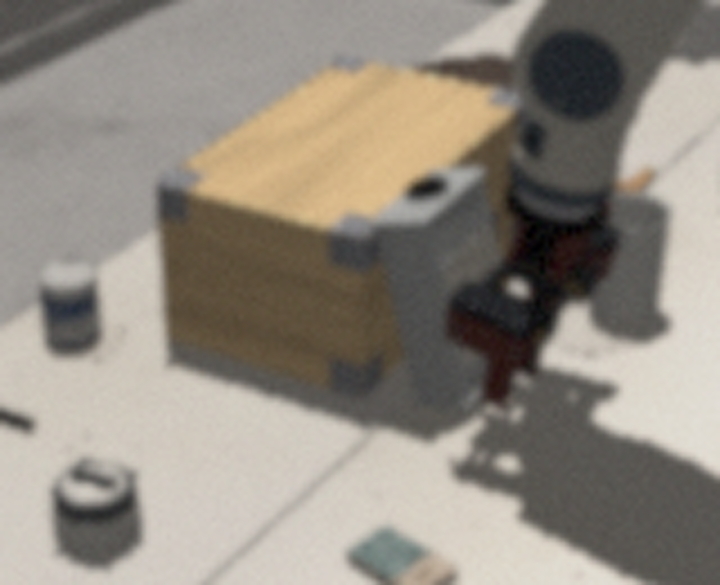

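```bash
python3 - <<'E'
from h import *
for x in (-.0945,-.092):
    movel(cp(x,.088,.008),v=.012); print(x,st())
movel(cp(-.16,.088,.008),v=.12); print(st()); wait(.3)
im=read_camera("side");cv2.imwrite("pics/side4.png",cv2.resize(im[130:260,170:330,::-1],None,fx=4.5,fy=4.5,interpolation=cv2.INTER_CUBIC))
E
```

```text
-0.0945 (14.3, array([0.5115, 0.0881, 0.0081]), array([-2.33, -0.18, -1.42]))
-0.092 (14.6583, array([0.5139, 0.0882, 0.0081]), array([-1.9 , -0.5 , -1.08]))
(15.375, array([0.4471, 0.085 , 0.0084]), array([ 0.02, -0.49, -0.2 ]))
```

View pics/side4.png

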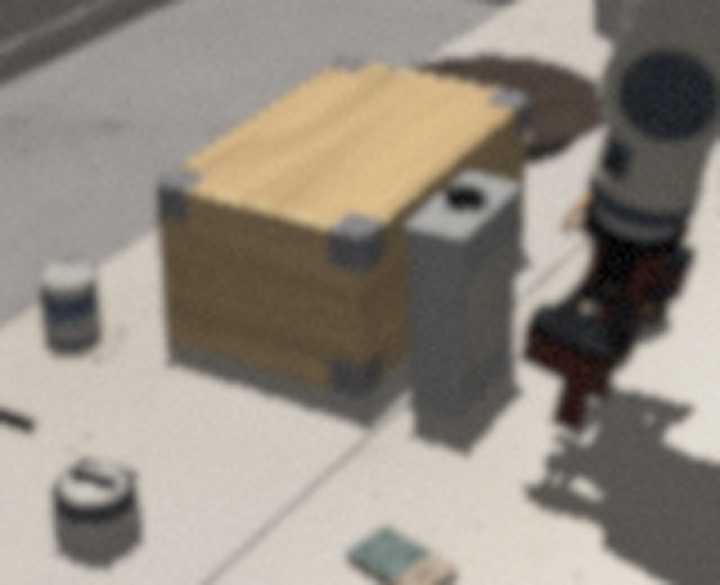

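```bash
python3 - <<'E'
from h import *
movel(cp(-.17,.088,.3),v=.3)
command_gripper(0)
move_pose(cp(-.10,.0,.26),cq(np.radians(10))); snap("b1"); print(st())
b=wcam("b1"); print(proj(b,[cp(-.019,0,.11)]))
E
```

```text
(18.2417, array([5.097e-01, 1.000e-04, 2.599e-01]), array([ 0.43, -0.68, -0.24]))
[[259.97135313 223.32472733]]
```

View pics/b1.png

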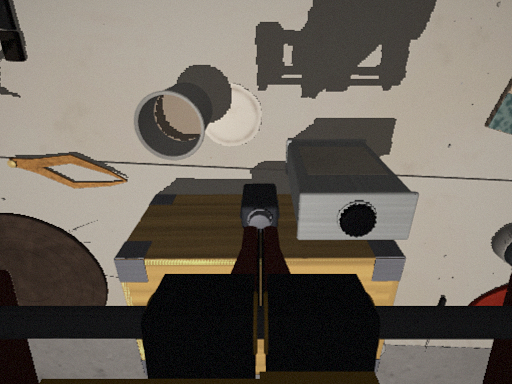

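```bash
python3 - <<'E'
from h import *
q=cq(np.radians(5))
move_pose(cp(-.021,-.004,.15),q); print(st())
movel(cp(-.021,-.004,.114),v=.08); print(st())
for z in (.108,.105,.1035,.102):
    movel(cp(-.021,-.004,z),v=.03); f=st(); print(z,f)
    if f[2][2]>8: break
movel(cp(-.03,-.004,.16),v=.15); wait(.3)
im=read_camera("side");cv2.imwrite("pics/side5.png",cv2.resize(im[90:260,170:370,::-1],None,fx=3.5,fy=3.5,interpolation=cv2.INTER_CUBIC))
print(get_time())
E
```

```text
(18.85, array([0.5886, 0.0008, 0.1505]), array([ 0.02, -0.85,  0.65]))
(19.45, array([ 5.891e-01, -1.000e-04,  1.138e-01]), array([0.76, 0.55, 0.7 ]))
0.108 (19.8, array([ 5.900e-01, -1.000e-04,  1.084e-01]), array([ 1.12, -0.28,  3.13]))
0.105 (20.05, array([ 5.899e-01, -1.000e-04,  1.054e-01]), array([2.4 , 0.21, 4.41]))
0.1035 (20.3, array([ 5.900e-01, -1.000e-04,  1.046e-01]), array([ 0.71,  0.05, 11.48]))
21.1833
```

View pics/side5.png

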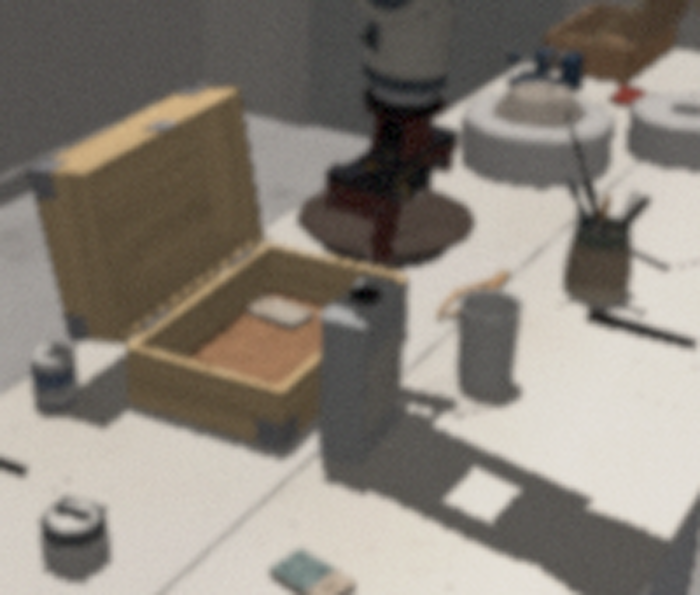

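```bash
python3 - <<'E'
from h import *
move_pose(cp(-.06,.03,.33),cq(0)); snap("c1")
command_gripper(.75)
move_pose([.44,.317,.20],quat_down(np.pi/2-.187)); snap("t1"); print(st())
print(proj(wcam("c1"),[cp(.03,-.1,.011),cp(.03,.1,.011),cp(.08,0,.011)]))
E
python3 - <<'E'
import cv2
a=cv2.imread("pics/t1.png");cv2.imwrite("pics/t1c.png",cv2.resize(a[60:260,150:400],None,fx=3,fy=3,interpolation=cv2.INTER_CUBIC))
E
```

```text
(24.375, array([0.4409, 0.3166, 0.2005]), array([ 0.56,  0.89, -0.44]))
[[179.03306731 207.33328142]
 [303.14166877 207.19670077]
 [241.64815975 235.72154501]]
```

View pics/c1.png

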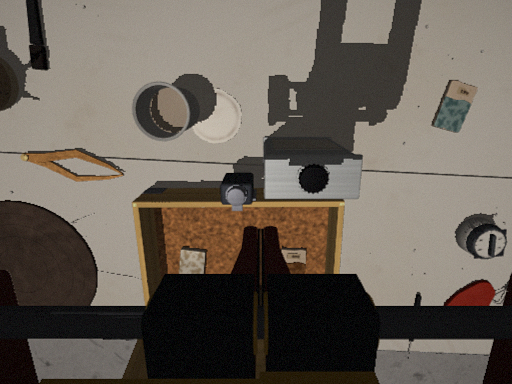

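View pics/t1c.png

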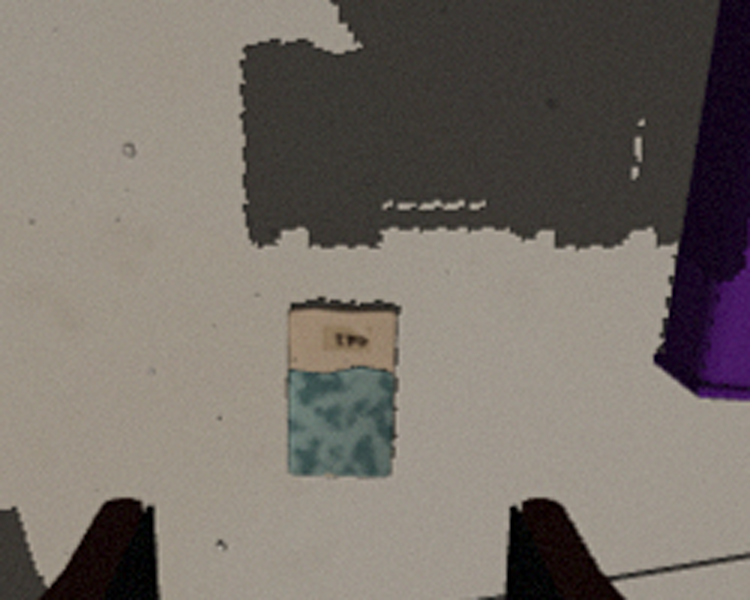

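```bash
python3 - <<'E'
from h import *
t=wcam("t1");w=wcam("w2")
P=[unp(t,(150+u/3-.5,60+v/3-.5),.01) for u,v in((290,308),(398,308),(392,475),(290,475))]
c=np.mean(P,0);print(np.round(P,4),c)
k2=lambda u,v:(270+u/7-.5,115+v/7-.5); H=[]
for (u,v),k in zip(((290,308),(398,308),(392,475),(290,475)),[(175,110),(348,145),(272,428),(110,395)]):
    H.append(tri([(t,(150+u/3-.5,60+v/3-.5)),(w,k2(*k))]))
print("height",np.mean(H,0))
d1=P[3]-P[0];d2=P[2]-P[1];print(np.arctan2(d1[1],d1[0]),np.arctan2(d2[1],d2[0]))
c=[c[0],c[1]]
q=quat_down(np.pi/2-.187)
movel(c+[.06],frame=q,v=.25)
h=movel(c+[.003],v=.05,until_force=4);print(h,st())
command_gripper(0);print(get_grip_width()*88)
movel(c+[.10],v=.15);print(st(),get_grip_width()*88); snap("g1")
im=read_camera("side");cv2.imwrite("pics/side6.png",cv2.resize(im[130:290,170:370,::-1],None,fx=3.5,fy=3.5,interpolation=cv2.INTER_CUBIC))
E
```

```text
[[0.4294 0.3036 0.01  ]
 [0.437  0.3437 0.01  ]
 [0.5033 0.33   0.01  ]
 [0.4957 0.2901 0.01  ]] [0.4663553  0.31684913 0.01      ]
height [0.46783878 0.31709847 0.00609517]
-0.20113972832702162 -0.20330483018236004
False (26.3833, array([0.4666, 0.317 , 0.0033]), array([ 0.2 , -0.92,  0.03]))
42.209865287372054
(27.675, array([0.4658, 0.3166, 0.0995]), array([-0.46, -0.6 ,  0.19])) 42.24935783072538
```

View pics/side6.png

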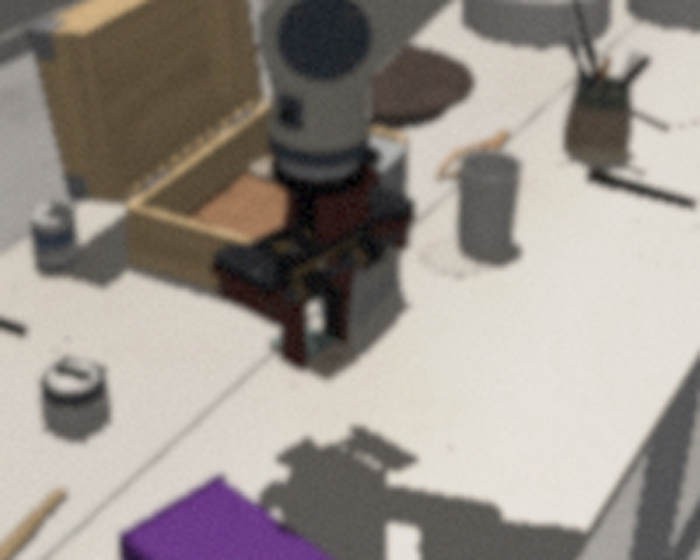

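View pics/g1.png

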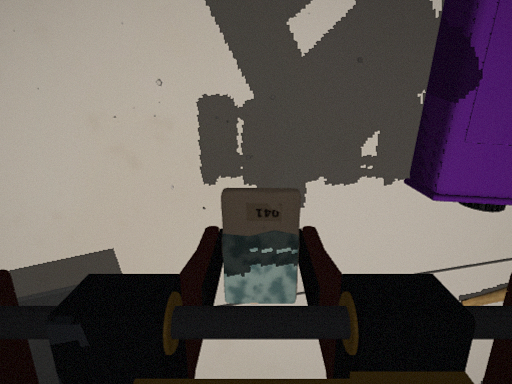

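```bash
python3 - <<'E'
from h import *
p=get_tcp_pos();movel([p[0],p[1],.28],v=.3)
move_pose(cp(-.03,-.06,.28),cq(0)); snap("c2");print(st())
E
python3 - <<'E'
import cv2
for n,x,y in(("c1",120,180),("c2",140,150)):
    a=cv2.imread(f"pics/{n}.png");cv2.imwrite(f"pics/{n}c.png",cv2.resize(a[y:y+130,x:x+250],None,fx=3.2,fy=3.2,interpolation=cv2.INTER_CUBIC))
E
```

```text
(30.025, array([ 0.583 , -0.0554,  0.2796]), array([0.03, 0.69, 0.49]))
```

View pics/c1c.png

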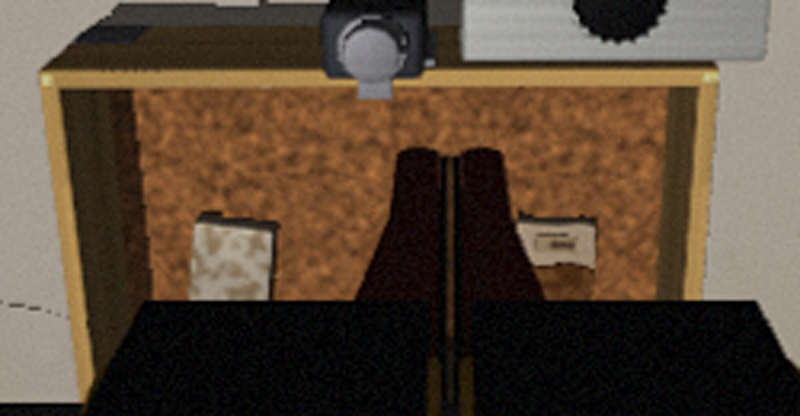

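View pics/c2c.png

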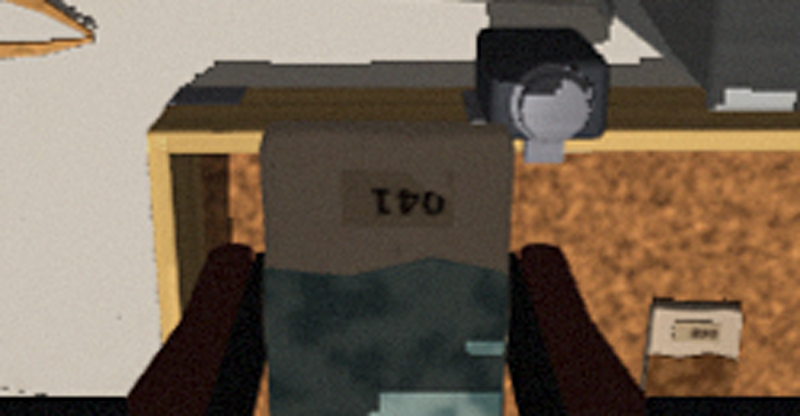

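```bash
python3 - <<'E'
from h import *
a,b=wcam("c1"),wcam("c2")
f=lambda u,v,x,y:(x+u/3.2-.5,y+v/3.2-.5)
for p,q in(((517,220),(655,303)),((597,222),(740,305))):
    X=tri([(a,f(*p,120,180)),(b,f(*q,140,150))]);d=X-O;print("filed tile corner case xyz",d@EX,d@EY,X[2])
X=tri([(a,f(42,72,120,180)),(b,f(150,133,140,150))]);d=X-O;print("rim -y corner",d@EX,d@EY,X[2])
q=cq(0)
movel(cp(.075,0,.28),v=.2); movel(cp(.075,0,.06),v=.15); print(st())
movel(cp(.075,0,.022),v=.05);print(st())
h=movel(cp(.075,0,.0125),v=.015,until_force=2.5);print(h,st())
snap("d1")
E
```

```text
filed tile corner case xyz 0.097511690305796 0.06499058754482934 0.021267534021952715
filed tile corner case xyz 0.10309983483073949 0.10750500087731932 0.012369033876409738
rim -y corner 0.0014831116365531295 -0.1491318149301923 0.0688029425680156
(32.4, array([0.6856, 0.0088, 0.061 ]), array([-0.22,  0.07, -0.48]))
(33.3083, array([0.6851, 0.0088, 0.0222]), array([-0.68,  0.17, -0.82]))
True (33.8417, array([0.6849, 0.0089, 0.0142]), array([-0.87,  0.55,  4.53]))
```

View pics/d1.png

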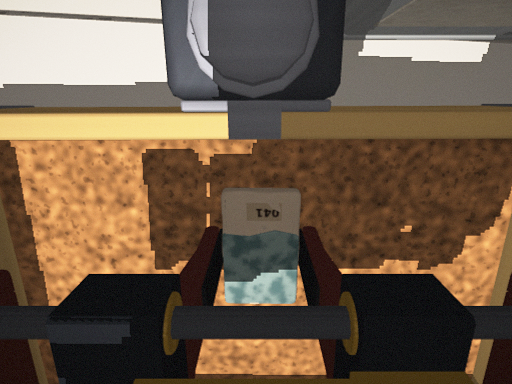

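Contact at TCP z = 14.2 mm (floor 11 mm plus 3 mm below grip), as expected. Release.

```bash
python3 - <<'E'
from h import *
command_gripper(.72);print(st(),get_grip_width())
movel(cp(.075,0,.10),v=.1); movel(cp(.04,0,.3),v=.25); 
move_pose(cp(-.05,0,.33),cq(0));wait(.2);snap("e1");print(st())
for n in("side","scene"):
    im=read_camera(n);cv2.imwrite(f"pics/{n}7.png",cv2.resize(im[90:290,150:370,::-1],None,fx=3,fy=3,interpolation=cv2.INTER_CUBIC))
E
```

```text
(34.4333, array([0.6842, 0.0088, 0.0134]), array([ 0.44,  0.18, -0.07])) 0.7196817033852287
(37.125, array([0.5606, 0.0025, 0.3289]), array([-0.82,  0.05, -0.69]))
```

View pics/e1.png

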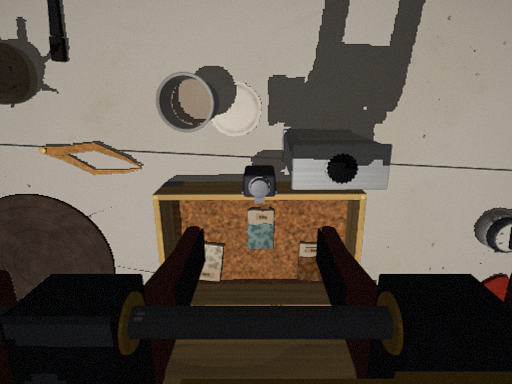

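View pics/side7.png

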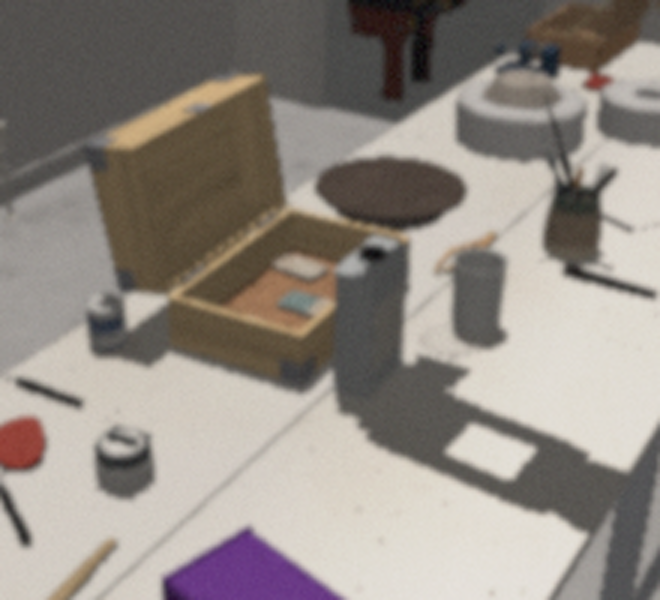

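View pics/scene7.png

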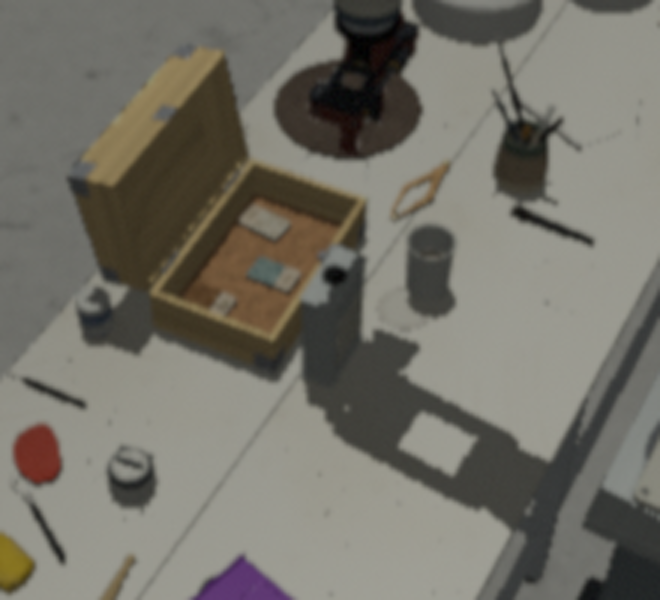

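```bash
python3 - <<'E'
from h import *
d=unp(wcam("e1"),(260.5,229.5),.021)-O;print(d@EX,d@EY,get_qvel().round(3))
job_done();print(get_time())
E
```

```text
0.07573634921101777 0.0013897443499474769 [-0.001 -0.009  0.003 -0.     0.    -0.001]
the job is handed in; nothing more can be done
the job is handed in; nothing more can be done
```

The job was handed in at about 37 s, well inside the 72 s limit; the interface gave no verdict.

**What I did**
- **Tin:** I pushed its near foot edge slowly towards the case with the half-open fingertips, then drew back, and it tipped onto its base. Wrist force stayed at about 10 N or less.
- **Catch:** I pressed the button with shut fingers until the force reached 11 N, and the lid sprang fully open.
- **Tile:** I gripped it across its 43 mm width and lowered it until it touched the case floor, with the TCP at 14.2 mm. I then released it and backed off.

**Last checks**
- **End state:** The final pictures show the tin upright, the lid open past upright and the tile lying flat, patterned (glaze) side up. The robot was clear of everything.
- **Tile position:** Its centre is 76 mm behind the case front and 1 mm off the middle line, clear of both filed tiles.
- **Other items:** The beaker, calipers and timer look unmoved. I judged the tin, the lid angle and these three by eye only and did not measure them.

**Measurements that disagreed**
- **Tile height:** Two-view estimates of its top were 6 to 9 mm, against the stated 10 mm.
- **Filed tile corners:** They came out at 12 and 21 mm, against an expected 21 mm, so I relied on the contact force for the placing height.
- **Case angle:** Estimates ranged from 0.035 to 0.07 rad. I used 0.051, from the lid corners, which also matched the case dimensions.

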